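# Fit the water-filter cartridge in its bayonet housing

## Robot

A 7-joint arm with a two-finger parallel gripper is mounted at the origin on a cart in front of the work surface, level with it; the furniture and walls round the work are solid. World frame = base frame: x ahead of the robot, y to its left, z up, the work surface at z = 0. Lengths are in m, angles in rad, forces in N, time in s.
With the tool pointing down it reaches from about 0.35 to 0.775 m from the base axis. Payload 3.1 kg.
Tool frame: the origin (TCP) lies midway between the tips of the shut fingers; the grasp point (between the pads) lies 19 mm behind it; z points along the fingers, y is the line along which they close (so a half turn about z gives the same grasp; the last joint's range is limited). The gripper opens to 85 mm and grips with 20 to 120 N. Pads are 22 mm wide; open, the fingers measure 114 mm over their backs; the gripper's body (76 mm by 85 mm) begins 54 mm behind the grasp point. The pads swing forward as they close: fully open they stand 13 mm farther back than shut.
Start: joints at [-1.353, 0.311, 0.014, 1.512, -0.004, 1.319, -0.027], TCP at [0.141, 0.532, 0.231] pointing down, gripper open.
Joint ranges: [-2.7, 2.7], [-0.3, 1.91], [-1.27, 1.3], [0.12, 2.57], [-1.44, 4.58], [0.2, 2.03], [-3.05, 3.05]. Speed limits (rad/s): [2.79, 2.79, 3.14, 3.14, 3.14, 3.14, 3.14].

## Interface

Orientations are given as a unit quaternion [x, y, z, w].
In Python, from plant import bot gives the robot as it stands. The module is installed in compiled form; this text tells all that it offers.
- The arm moves only by the shell command python3 -m inch 'ROWS' [FORCE]. ROWS is JSON, a list of rows, each a list of 7 numbers: the shift along the tool's x, y, z in cm, then the turn, a rotation vector about the tool's x, y, z in rad, then the opening, from -1 (shut) to 1 (fully open). In form: [[x, y, z, rx, ry, rz, hand], ...]. A call has 1 to 8 rows; each row shifts and turns the commanded pose from where the row before left it, along the tool's axes as they then stand; what a row does not reach is not made up. A row lasts 1/12 s, in which the tool goes at most 41.7 mm and 7.16 degrees, less where a joint would pass 70% of its speed; a pose out of reach is approached as far as the arm can. A call is refused whole if a number of a shift passes 4.17 or a number of a turn 0.125, either way. A call with a gripper value outside its range is refused whole. The fingers move at their own pace and stop on an object; FORCE is the grip in N (left out, the last holds). Time passes only in rows, so rows that do not move let the fingers close. It gives the time, the measured TCP pose, the force, the opening and the grip force at its end, in the units of the state.
- bot.get_obs(): the state, without advancing time (a new reading comes with each control period).
- bot.snapshot(name): name is "scene" or "top" or "wrist"; returns a dict with "frame" (420x560x3 uint8, red, green, blue), "depth" (420x560 float32, m along the optical axis (not along the pixel's ray), 0 where there is no reading), "camera_matrix" (3x3 intrinsics, pixels), "k1" (the pictures are not rectified: a ray, as slopes to the right and down, at radius r is drawn at 1 + k1 r^2 times it, then the intrinsics apply), "rvec" (rotation vector, rad) and "tvec" (3), from world to camera coordinates, as OpenCV has them. Camera axes: x right, y down, z forward; pixel columns grow to the right and rows downward; lengths in m; the calibration is good to about 2 mm. A picture is of the moment at which its call begins.
- bot.job_done(): hands the job in; it is judged then, once.
The state is a dict: "time": time; "q": joint angles; "dq": joint speeds; "joint_torque": joint torques, N m; "tcp_pos": TCP position; "orientation": TCP orientation; "wrist_force": force on the tool from outside, world axes, zero at the start; "ft_torque": the same for the moment, N m; "opening": finger opening in m; "grip_force": force on a finger pad.
Only numpy, scipy, OpenCV 4.12 (cv2) and the standard library are available. Lean on these libraries where they do the work, as an engineer would, in place of code of your own. Each camera call takes 0.05 s, during which the arm holds its last target. There are 200 camera calls.

## Task

Fit the filter cartridge into the round water-filter housing: feel for the entry slots, push the cartridge in against the spring, turn it clockwise (seen from above) about a quarter turn to its stop, then let the spring lift it so that it is locked, upright, with its cap level with the housing's rim. Let go of it, and leave the glass, the mug and the low tin where they are.

Things in the scene. Friction and masses are not known exactly. Their poses are not given: they have to be found in the camera images.
- cartridge: loose filter cartridge, about 0.22 kg, 96 mm tall, standing upright; origin at the centre of its underside, z up. White cylinder 50 mm across from 0 to 53 mm high (bevelled foot), above it a grey round cap 88 mm across from 53 to 63 mm, on the cap a grey bar handle. A half turn about z makes no difference to it
- cartridge_handle (a point): middle of the cartridge's bar handle, 79.5 mm above its underside: an upright bar 64 mm long (along x), 14 mm thick (y), 63 to 96 mm above the underside; grip it from above, firmly (about 60 N)
- cartridge_lugs (a point): point on the cartridge's axis at the height of its two lugs, 33 mm above the underside. The lugs stick out of the cylinder along +x and -x, in line with the bar handle, to 35 mm from the axis; each is 10 mm wide and 6 mm high (30 to 36 mm above the underside)
- housing: white round water-filter housing fixed to the worktop, 110 mm across, rim 86 mm above the worktop, open mouth about 96 mm across at the rim, on a flat foot 160 by 130 mm and 9 mm thick (100 mm to the front of the axis, 60 mm behind); origin on the axis at its underside, z up; a white spout 30 mm wide with a short steel nozzle sticks out of its front (-x), 92 mm from the axis
- housing_lip (a point): centre of the hole, 56 mm across, in the flat grey lip inside the housing, at the lip's top: 24 mm below the rim, 62 mm above the housing's underside. Lip 10 mm thick, with two entry slots 17 mm wide, half a turn apart, for the lugs. The line through the slots is off the x axis by an unknown angle within +-0.45 rad, not shown by this pose: find it by feel; lugs must be within 0.1 rad
- housing_spring (a point): centre of the top of the spring plate in the housing, at rest 27 mm above the housing's underside (the point itself does not move). The cartridge's underside is 32 mm above the housing's when its lugs rest on the lip, and drops to this plate when they find the slots. The spring gives 4 N at first and 1 N more per mm; it bottoms 15.5 mm down
- housing_lock (a point): on the housing's axis, 22 mm above its underside: where the cartridge's underside is when locked, its cap's top then within 2 mm of the rim. To lock: push the underside below 16 mm (14 mm is good, about 17 N), turn 1.4 rad clockwise seen from above from the slots (1.3 will do; stop at 1.5), release: the spring lifts it into the notches. Unlocked it stands at 27 mm, or caught at 16
- glass: clear plain drinking glass, 80 mm across, 91 mm tall, a bystander; origin at the centre of its underside
- mug: white mug with a dark band, 94 mm tall, a bystander; origin at the centre of its underside
- low_tin: low round food tin, 86 mm across, 40 mm tall, a bystander; origin at the centre of its underside
Mind the look-alikes: they are no part of the job. Leave any purple look-alike of the cartridge alone.

How it is judged:
By the outcome, as a careful person would: the job done as asked, in the order asked, and still so for the second after the job is handed in, with the robot touching nothing.
It also fails if it takes over 64 s, if anything falls off the work surface, if the arm or the gripper's body presses on something with over 40 N, if the wrist force passes 120 N, or if a joint passes its speed limit or range.

## Working session

There is one attempt and no reset: what is moved stays moved. The work goes in short steps, Python scripts to look and compute and a shell command to move; the robot and the scene stay as the last step left them, time stands still between calls to the robot, and variables do not carry over. Pictures are saved under pics/ and viewed, at most 10 in all, crops included, and the job is handed in when it is done.

```bash
mkdir -p pics
cat > h.py <<'E'
import numpy as np, cv2
from plant import bot
from scipy.spatial.transform import Rotation as R
def snap(n,f=None):
    s=bot.snapshot(n)
    if f: cv2.imwrite('pics/'+f,s['frame'][:,:,::-1])
    return s
def rays(s,px):
    K=s['camera_matrix'];px=np.atleast_2d(np.float64(px))
    d=np.c_[(px[:,0]-K[0,2])/K[0,0],(px[:,1]-K[1,2])/K[1,1]]
    u=d.copy()
    for _ in range(20): u=d/(1+s['k1']*(u**2).sum(1,keepdims=True))
    M=R.from_rotvec(np.ravel(s['rvec'])).as_matrix()
    return -M.T@np.ravel(s['tvec']), np.c_[u,np.ones(len(u))]@M
def plane(s,px,z):
    o,d=rays(s,px); return o+d*((z-o[2])/d[:,2])[:,None]
def depthpts(s,px):
    px=np.atleast_2d(px).astype(int);o,d=rays(s,px); return o+d*s['depth'][px[:,1],px[:,0]][:,None]
def state():
    o=bot.get_obs();r=R.from_quat(o['orientation']).as_matrix()
    print('t',round(o['time'],2),'tcp',np.round(o['tcp_pos'],4),'F',np.round(o['wrist_force'],1),'T',np.round(o['ft_torque'],2),'open',round(o['opening'],4),'grip',np.round(o['grip_force'],1));print(np.round(r,3),'q',np.round(o['q'],2))
    return o
E
python3 - <<'E'
from h import *
state()
a=snap('scene','s1.png');b=snap('top','t1.png');
import pickle;pickle.dump((a,b),open('v1.pkl','wb'))
for s in(a,b):print(s['camera_matrix'],s['k1'],rays(s,[[280,210]]))
E
```

```text
t 0.0 tcp [0.1411 0.5308 0.2302] F [-0.5 -0.  -0.4] T [-0.02 -0.03  0.01] open 0.0855 grip 0.0
[[-0.966  0.257 -0.001]
 [ 0.257  0.966 -0.002]
 [-0.    -0.002 -1.   ]] q [-1.35  0.31  0.01  1.51 -0.    1.32 -0.03]
[[511.73038849   0.         284.85442417]
 [  0.         511.73038849 209.78026455]
 [  0.           0.           1.        ]] -0.1860873708630052 (array([0.12101981, 1.2477152 , 0.94634595]), array([[ 0.35252594, -0.68648684, -0.6360436 ]]))
[[436.81534952   0.         279.24289258]
 [  0.         436.81534952 215.95575857]
 [  0.           0.           1.        ]] -0.13580066632725973 (array([0.43860187, 0.30149132, 1.32267522]), array([[ 0.14104973, -0.0115697 , -0.99003032]]))
```

View pics/s1.png

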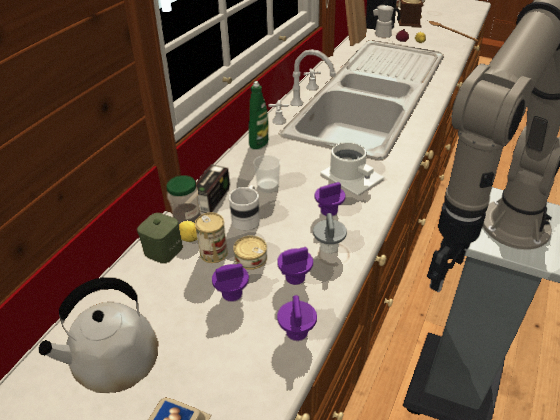

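View pics/t1.png

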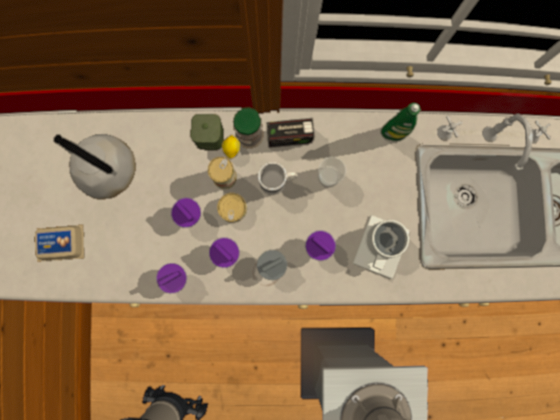

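The white cartridge with the grey cap stands at scene (328,235) / top (271,265). Things it could be mistaken for are the purple copies at scene (330,197), (295,263), (231,281), (297,320) and top (320,245), (224,252), (186,212), (171,278). The housing is at scene (348,163) / top (389,239). I choose the grey one.

Run:
```python
from h import *
import pickle
a,b=pickle.load(open('v1.pkl','rb'))
c1=cv2.resize(b['frame'][215:300,235:435],None,fx=4,fy=4,interpolation=cv2.INTER_CUBIC)
c2=cv2.resize(a['frame'][135:260,290:400],None,fx=2,fy=2,interpolation=cv2.INTER_CUBIC)
im=np.zeros((340+250,800,3),np.uint8);im[:340,:800]=c1;im[340:,:220]=c2
cv2.imwrite('pics/c1.png',im[:,:,::-1])
# depth-based: points above table near each thing
for nm,s in(('scene',a),('top',b)):
    v,u=np.mgrid[0:420,0:560];px=np.c_[u.ravel(),v.ravel()]
    P=depthpts(s,px);ok=s['depth'].ravel()>0
    t0=[271,265] if nm=='top' else [328,235]; h0=[389,239] if nm=='top' else [348,163]
    for n,c,rad in(('cart',t0,22),('hous',h0,26)):
        near=ok&(np.hypot(*(px-c).T)<rad)
        Q=P[near];
        print(nm,n,'zhist',np.histogram(Q[:,2],bins=np.arange(-.005,.12,.01))[0])
        if n=='cart':
            cap=Q[(Q[:,2]>.054)&(Q[:,2]<.072)];bar=Q[(Q[:,2]>.085)&(Q[:,2]<.105)]
            for k,W in(('cap',cap),('bar',bar)):
                if len(W)>4:
                    r=cv2.minAreaRect(np.float32(W[:,:2]));print(k,len(W),W.mean(0),r, cv2.minEnclosingCircle(np.float32(W[:,:2])))
        else:
            W=Q[(Q[:,2]>.08)&(Q[:,2]<.092)];print('rim',len(W),W.mean(0),cv2.minEnclosingCircle(np.float32(W[:,:2])))
            W=Q[(Q[:,2]>.004)&(Q[:,2]<.015)]
            if len(W)>4: print('foot',cv2.minAreaRect(np.float32(W[:,:2])))
```

```text
scene cart zhist [642  55  46  46   7  13 463  94  26  54  49   0]
cap 552 [0.45655951 0.32103634 0.06266517] ((0.45709484815597534, 0.31755053997039795), (0.08650296926498413, 0.0852494016289711), 19.068695068359375) ((0.4589879810810089, 0.3149946928024292), 0.04578568413853645)
bar 103 [0.45706927 0.31884648 0.0939442 ] ((0.4572600722312927, 0.3166840374469757), (0.014500044286251068, 0.06616133451461792), 28.807952880859375) ((0.4614856243133545, 0.3190078139305115), 0.03320781886577606)
scene hous zhist [253 396 101 111 113 144 352 192 195  63  14   0]
rim 167 [ 0.52769348 -0.00524543  0.08399493] ((0.5221832990646362, 0.044816289097070694), 0.1222703605890274)
foot ((0.5457037687301636, -0.06516318023204803), (0.15966416895389557, 0.25754833221435547), 14.462457656860352)
top cart zhist [716  51   0   0   0   0 402 219   0  45  70   0]
cap 620 [0.46034401 0.3102165  0.06390975] ((0.4607076346874237, 0.30977702140808105), (0.08601464331150055, 0.08625626564025879), 26.880952835083008) ((0.4609174132347107, 0.3100889027118683), 0.044165994971990585)
bar 115 [0.46040767 0.31028354 0.09569235] ((0.4604349434375763, 0.3103856146335602), (0.014003114774823189, 0.06266716122627258), 28.65890121459961) ((0.46083974838256836, 0.31060683727264404), 0.03150048106908798)
top hous zhist [416 407  71 178  30  34 498 184 123 149   0   0]
rim 240 [ 0.53471521 -0.02584798  0.08593434] ((0.5351905822753906, -0.02917622961103916), 0.05532117187976837)
foot ((0.538529098033905, -0.04559297859668732), (0.154800146818161, 0.15382756292819977), 88.6654281616211)
```

View pics/c1.png

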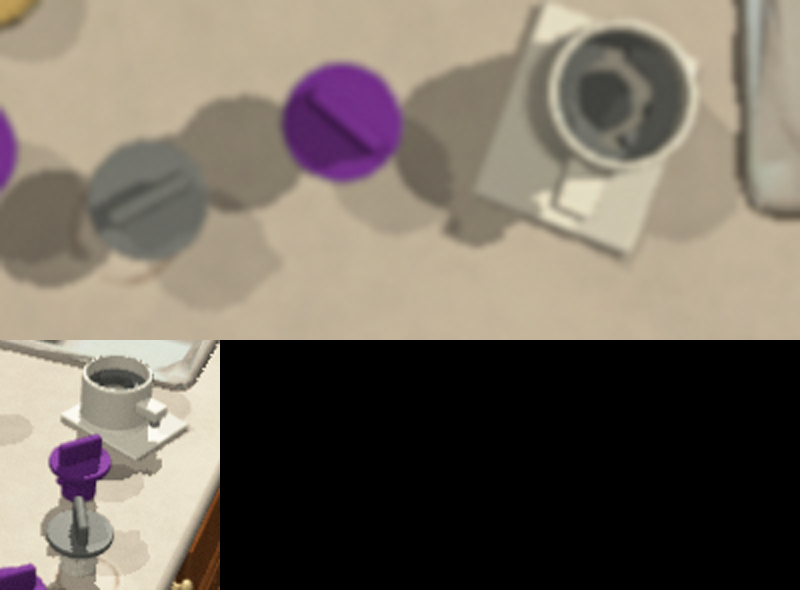

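The crop confirms it: grey cap with a bar at crop (148,198), a purple copy at crop (343,120), and the housing mouth at crop (622,95) with its spout at (580,195). The cartridge is near (0.460, 0.310), its bar at 118.7°, and its heights of 64 and 96 mm match the text. I'll move above it and refine with the wrist camera.

```bash
python3 -m inch '[[-3.04,-1.09,0,0,0,0,1],[-3.04,-1.09,0,0,0,0,1],[-3.04,-1.09,0,0,0,0,1],[-3.04,-1.09,0,0,0,0,1],[-3.04,-1.09,0,0,0,0,1],[-3.04,-1.09,0,0,0,0,1],[-3.04,-1.09,0,0,0,0,1],[-3.04,-1.09,0,0,0,0,1]]' 60
python3 -m inch '[[-3.04,-1.09,0,0,0,0,1],[-3.04,-1.09,0,0,0,0,1],[-3.04,-1.09,0,0,0,0,1],[-3.04,-1.09,0,0,0,0,1],[0,0,0,0,0,0.115,1],[0,0,0,0,0,0.115,1],[0,0,0,0,0,0.115,1],[0,0,0,0,0,0.115,1]]'
python3 -m inch '[[0,0,0,0,0,0.115,1],[0,0,0,0,0,0.115,1],[0,0,0,0,0,0.12,1],[0,0,0,0,0,0,1],[0,0,0,0,0,0,1]]'
python3 - <<'E'
from h import *
state()
w=snap('wrist','w1.png')
print(rays(w,[[280,210]]))
P=lambda m:depthpts(w,np.argwhere(m)[:,::-1])
v,u=np.mgrid[0:420,0:560];px=np.c_[u.ravel(),v.ravel()]
Q=depthpts(w,px);f=w['frame'].reshape(-1,3).astype(int);sat=f.max(1)-f.min(1)
ok=(w['depth'].ravel()>.05)&(np.hypot(Q[:,0]-.4604,Q[:,1]-.3104)<.06)
for lo,hi in((.055,.071),(.088,.104)):
    W=Q[ok&(Q[:,2]>lo)&(Q[:,2]<hi)]
    if len(W)>5: print(len(W),W.mean(0),cv2.minAreaRect(np.float32(W[:,:2])),cv2.minEnclosingCircle(np.float32(W[:,:2])))
E
```

```text
time: 0.77
tcp_pos: [0.3547, 0.3835, 0.2309]
orientation: [0.129, 0.992, -0.0, -0.0]
wrist_force: [0.7, -0.2, 0.8]
opening: 0.0857
grip_force: 0.0
time: 1.43
tcp_pos: [0.4601, 0.311, 0.2306]
orientation: [0.355, 0.935, -0.001, -0.0]
wrist_force: [0.4, 0.1, 0.3]
opening: 0.0853
grip_force: 0.0
time: 1.85
tcp_pos: [0.4599, 0.3114, 0.2308]
orientation: [0.508, 0.861, -0.001, -0.0]
wrist_force: [0.1, -1.0, -0.1]
opening: 0.0854
grip_force: 0.0
t 1.85 tcp [0.4599 0.3114 0.2308] F [ 0.1 -1.  -0.1] T [-0.04 -0.02 -0.01] open 0.0854 grip 0.0
[[-0.483  0.876 -0.001]
 [ 0.876  0.483 -0.001]
 [-0.    -0.001 -1.   ]] q [-0.9   0.33  0.37  1.51 -0.12  1.33 -0.02]
(array([0.42513024, 0.37482305, 0.37391082]), array([[ 0.13163081, -0.24462167, -0.96069503]]))
5750 [0.459144   0.31506609 0.06343609] ((0.4610092341899872, 0.31230148673057556), (0.08588902652263641, 0.08677982538938522), 73.77616119384766) ((0.4612022340297699, 0.31238946318626404), 0.04405566304922104)
1232 [0.46046209 0.31378606 0.0957363 ] ((0.4611806869506836, 0.31309038400650024), (0.01349216140806675, 0.06287713348865509), 28.660564422607422) ((0.4612756073474884, 0.3130491375923157), 0.031739600002765656)
```

View pics/w1.png

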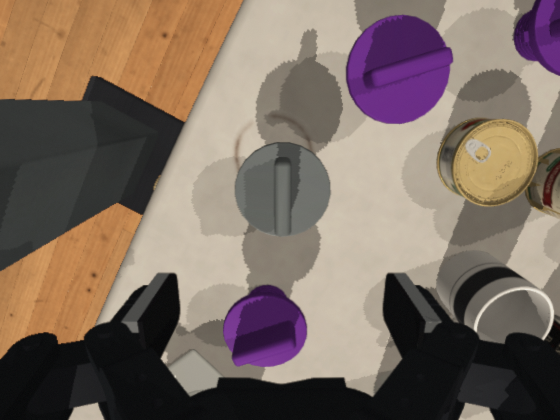

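The wrist view agrees with the top view to about 2 mm: cartridge at (0.461, 0.3125), bar at 28.7°+90°, and the grey cap with its bar is at pixel (283,188). Now I'll grasp it.

```bash
python3 -m inch '[[0,0.1,3,0,0,0,1],[0,0,4,0,0,0,1],[0,0,4,0,0,0,1],[0,0,3,0,0,0,1],[0,0,1.5,0,0,0,1],[0,0,0.8,0,0,0,1],[0,0,0,0,0,0,1]]' 60
python3 -m inch '[[0,0,0,0,0,0,-1],[0,0,0,0,0,0,-1],[0,0,0,0,0,0,-1],[0,0,0,0,0,0,-1],[0,0,0,0,0,0,-1],[0,0,0,0,0,0,-1],[0,0,0,0,0,0,-1],[0,0,0,0,0,0,-1]]' 60
python3 -c "
from h import *
state()"
```

```text
time: 2.48
tcp_pos: [0.4598, 0.3111, 0.0663]
orientation: [0.509, 0.861, -0.002, -0.001]
wrist_force: [-0.4, -0.5, -0.1]
opening: 0.0854
grip_force: 0.0
time: 3.15
tcp_pos: [0.4613, 0.3122, 0.069]
orientation: [0.51, 0.86, 0.0, 0.0]
wrist_force: [-1.0, 0.3, 5.2]
opening: 0.0131
grip_force: 59.1
t 3.15 tcp [0.4613 0.3122 0.069 ] F [-1.   0.3  5.2] T [-0.15  0.31  0.05] open 0.0131 grip 59.1
[[-0.48   0.877  0.001]
 [ 0.877  0.48   0.001]
 [ 0.     0.001 -1.   ]] q [-0.87  0.48  0.34  1.72 -0.19  0.97  0.03]
```

```bash
python3 -m inch '[[0,0,-2.5,0,0,0,-1],[0,0,-4,0,0,0,-1],[0,0,-4,0,0,0,-1],[0,0,-3.7,0,0,0,-1],[0,0,0,0,0,0,-1]]' 60
python3 -m inch '[[-2.3,-0.2,0,0,0,0,-1],[-3.5,-0.2,0,0,0,0,-1],[-3.5,-0.2,0,0,0,0,-1],[-3.5,-0.2,0,0,0,0,-1],[-3.5,-0.2,0,0,0,0,-1],[-3.5,-0.2,0,0,0,0,-1],[-3.5,-0.2,0,0,0,0,-1],[0,0,0,0,0,-0.06,-1]]'
python3 -m inch '[[0,0,0,0,0,-0.11,-1],[0,0,0,0,0,-0.11,-1],[0,0,0,0,0,-0.11,-1],[0,0,0,0,0,-0.11,-1],[0,0,0,0,0,-0.11,-1],[0,0,0,0,0,-0.11,-1],[0,0,0,0,0,-0.11,-1],[0,0,0,0,0,0,-1]]'
python3 - <<'E'
from h import *
state()
w=snap('wrist','w2.png');b=snap('top')
v,u=np.mgrid[0:420,0:560];px=np.c_[u.ravel(),v.ravel()]
for s in(w,b):
    Q=depthpts(s,px)
    ok=(s['depth'].ravel()>.05)&(np.hypot(Q[:,0]-.535,Q[:,1]+.028)<.064)
    W=Q[ok&(Q[:,2]>.080)&(Q[:,2]<.092)]
    if len(W)>9: print('rim',len(W),np.median(W[:,2]),cv2.minEnclosingCircle(np.float32(W[:,:2])),cv2.fitEllipse(cv2.convexHull(np.float32(W[:,:2]))))
    ok=(s['depth'].ravel()>.05)&(np.hypot(Q[:,0]-.535,Q[:,1]+.028)<.125)
    W=Q[ok&(Q[:,2]>.006)&(Q[:,2]<.013)]
    print('foot',cv2.minAreaRect(np.float32(W[:,:2])))
    lip=Q[(np.hypot(Q[:,0]-.535,Q[:,1]+.028)<.045)&(Q[:,2]>.055)&(Q[:,2]<.07)];print('lip',len(lip),len(lip) and np.median(lip[:,2]))
E
```

```text
time: 3.57
tcp_pos: [0.4656, 0.3144, 0.2183]
orientation: [0.51, 0.86, 0.007, 0.003]
wrist_force: [1.9, 0.7, -0.6]
opening: 0.0129
grip_force: 59.2
time: 4.23
tcp_pos: [0.5631, 0.0886, 0.2092]
orientation: [0.489, 0.872, -0.004, 0.003]
wrist_force: [-0.0, -2.2, -1.7]
opening: 0.0126
grip_force: 59.1
time: 4.9
tcp_pos: [0.5599, 0.1008, 0.2087]
orientation: [0.119, 0.993, -0.0, -0.001]
wrist_force: [-1.0, -0.2, -2.3]
opening: 0.0128
grip_force: 59.2
t 4.9 tcp [0.5599 0.1008 0.2087] F [-1.  -0.2 -2.3] T [-0.02 -0.    0.01] open 0.0128 grip 59.2
[[-0.972  0.236 -0.003]
 [ 0.236  0.972 -0.   ]
 [ 0.003 -0.001 -1.   ]] q [-0.43  0.37  0.31  1.5  -0.11  1.29  1.22]
rim 3128 0.08569125479035739 ((0.5357068181037903, -0.027987895533442497), 0.055142126977443695) ((0.5354985594749451, -0.027795204892754555), (0.10884829610586166, 0.10921525955200195), 72.48308563232422)
foot ((0.5179645419120789, -0.05336719751358032), (0.19025765359401703, 0.18558458983898163), 68.45249938964844)
lip 4336 0.062385998611695775
foot ((0.4723653793334961, 0.034551966935396194), (0.12930838763713837, 0.07584980130195618), 23.323972702026367)
lip 0 0
```

View pics/w2.png

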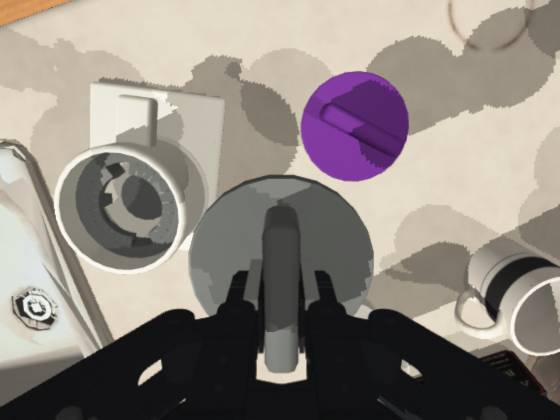

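The rim centre measures (0.5355, -0.0278) at 86 mm, and both views agree. The picture shows the housing at (120,205) with dark gaps in its lip near (110,170) and (145,238). I'll take the gaps from depth as a starting hint, and check how the cap sits in the hand.

Run:
```python
from h import *
w=snap('wrist')
v,u=np.mgrid[0:420,0:560];px=np.c_[u.ravel(),v.ravel()]
Q=depthpts(w,px);c=np.array([.5355,-.0278])
d=Q[:,:2]-c;r=np.hypot(*d.T);th=np.degrees(np.arctan2(d[:,1],d[:,0]))
# rays crossing lip-top plane in the lug annulus: lip seen there or something deeper
L=plane(w,px,.062);dl=L[:,:2]-c;rl=np.hypot(*dl.T);tl=np.degrees(np.arctan2(dl[:,1],dl[:,0]))
m=(rl>.0295)&(rl<.034)&(w['depth'].ravel()>0)
for t in range(-180,180,8):
    k=m&(tl>=t)&(tl<t+8)
    print(t+4,k.sum(),np.round(np.median(Q[k,2]),3) if k.any() else '-',end=' | ')
o=bot.get_obs();p=o['tcp_pos']
z=Q[:,2]-p[2]
k=(np.hypot(Q[:,0]-p[0],Q[:,1]-p[1])<.05)&(z<-.003)&(z>-.012)
W=Q[k];print('\ncap',len(W),np.median(z[k]),cv2.fitEllipse(cv2.convexHull(np.float32(W[:,:2]))),cv2.minEnclosingCircle(np.float32(W[:,:2])),p)
k=(np.hypot(Q[:,0]-p[0],Q[:,1]-p[1])<.06)&(z>.02)&(z<.032)
W=Q[k];print('bar',len(W),np.median(z[k]),cv2.minAreaRect(np.float32(W[:,:2])))
```

```text
-176 25 0.051 | -168 26 0.06 | -160 26 0.062 | -152 25 0.063 | -144 26 0.062 | -136 27 0.062 | -128 24 0.062 | -120 24 0.062 | -112 23 0.062 | -104 25 0.063 | -96 25 0.062 | -88 23 0.063 | -80 24 0.062 | -72 23 0.062 | -64 22 0.062 | -56 24 0.063 | -48 23 0.063 | -40 22 0.062 | -32 21 0.063 | -24 24 0.063 | -16 20 0.056 | -8 21 0.044 | 0 23 0.042 | 8 24 0.041 | 16 24 0.062 | 24 24 0.062 | 32 26 0.063 | 40 23 0.063 | 48 24 0.062 | 56 25 0.063 | 64 25 0.062 | 72 24 0.063 | 80 26 0.062 | 88 28 0.062 | 96 25 0.063 | 104 26 0.062 | 112 24 0.063 | 120 28 0.062 | 128 26 0.062 | 136 28 0.062 | 144 27 0.062 | 152 29 0.062 | 160 27 0.062 | 168 23 0.01 | 176 27 0.042 | 
cap 14368 -0.005765629570099379 ((0.5592975616455078, 0.10035068541765213), (0.08681199699640274, 0.08717840909957886), 161.51878356933594) ((0.5597593784332275, 0.1003604605793953), 0.0441351979970932) [0.56030086 0.10071793 0.20936902]
bar 6177 0.026763878639902816 ((0.5582370162010193, 0.09888804703950882), (0.03757954761385918, 0.06150510534644127), 54.22165298461914)
```

```bash
python3 -m inch '[[-0.18,-2.4,0,0,0,0,-1],[-0.18,-3.5,0,0,0,0,-1],[-0.18,-3.5,0,0,0,0,-1],[-0.18,-3.6,0,0,0,0,-1],[0,0,0,0,0,-0.103,-1],[0,0,0,0,0,-0.103,-1],[0,0,0,0,0,-0.103,-1],[0,0,0,0,0,-0.103,-1]]'
python3 -m inch '[[0,0,0,0,0,0,-1],[0,0,0,0,0,0,-1]]'
python3 -c "
from h import *
state()"
```

```text
time: 5.72
tcp_pos: [0.5367, -0.0273, 0.21]
orientation: [-0.087, 0.996, 0.0, -0.0]
wrist_force: [0.2, -0.1, -3.0]
opening: 0.0128
grip_force: 59.3
time: 5.88
tcp_pos: [0.5367, -0.0272, 0.2101]
orientation: [-0.084, 0.996, 0.0, -0.0]
wrist_force: [0.3, 0.1, -2.3]
opening: 0.0128
grip_force: 59.3
t 5.88 tcp [ 0.5367 -0.0272  0.2101] F [ 0.3  0.1 -2.3] T [ 0.03 -0.07 -0.02] open 0.0128 grip 59.3
[[-0.986 -0.168 -0.   ]
 [-0.168  0.986 -0.   ]
 [ 0.     0.    -1.   ]] q [-0.21  0.3   0.3   1.59 -0.09  1.26  1.84]
```

```bash
python3 -m inch '[[0.07,0,2,0,0,0,-1],[0,0,2.5,0,0,0,-1],[0,0,1.5,0,0,0,-1],[0,0,0.5,0,0,0,-1],[0,0,0,0,0,0,-1]]' 60
python3 -m inch '[[0,0,0.8,0,0,0,-1],[0,0,0.8,0,0,0,-1],[0,0,0.8,0,0,0,-1],[0,0,0.8,0,0,0,-1],[0,0,0.6,0,0,0,-1],[0,0,0.3,0,0,0,-1],[0,0,0,0,0,0,-1]]'
python3 -c "
from h import *
state()"
```

```text
time: 6.3
tcp_pos: [0.5349, -0.0271, 0.1437]
orientation: [-0.085, 0.996, 0.0, -0.002]
wrist_force: [0.0, 0.1, -2.4]
opening: 0.0128
grip_force: 59.2
time: 6.88
tcp_pos: [0.5355, -0.0272, 0.1033]
orientation: [-0.086, 0.996, 0.0, -0.001]
wrist_force: [-0.8, 0.6, -2.9]
opening: 0.0131
grip_force: 59.3
t 6.88 tcp [ 0.5355 -0.0272  0.1033] F [-0.8  0.6 -2.9] T [-0.01  0.04  0.06] open 0.0131 grip 59.3
[[-0.985 -0.171 -0.002]
 [-0.171  0.985 -0.   ]
 [ 0.002  0.    -1.   ]] q [-0.2   0.4   0.28  1.74 -0.13  1.02  1.87]
```

Inside the hole with no contact yet. Next I'll lower it until the lugs rest on the lip.

```bash
python3 -m inch '[[0,0,0.2,0,0,0,-1],[0,0,0.2,0,0,0,-1],[0,0,0,0,0,0,-1]]'
python3 -m inch '[[0,0,0.15,0,0,0,-1],[0,0,0,0,0,0,-1]]'
python3 -m inch '[[0,0,0.15,0,0,0,-1],[0,0,0,0,0,0,-1]]'
```

```text
time: 7.13
tcp_pos: [0.5368, -0.0274, 0.101]
orientation: [-0.086, 0.996, -0.0, 0.001]
wrist_force: [-0.2, 0.8, -1.0]
opening: 0.013
grip_force: 59.6
time: 7.3
tcp_pos: [0.5369, -0.0274, 0.1009]
orientation: [-0.086, 0.996, 0.0, 0.001]
wrist_force: [-2.7, 1.1, 8.1]
opening: 0.0132
grip_force: 61.0
time: 7.47
tcp_pos: [0.537, -0.0274, 0.1008]
orientation: [-0.086, 0.996, 0.0, 0.001]
wrist_force: [-6.4, 0.5, 15.6]
opening: 0.0135
grip_force: 62.1
```

The lugs rest on the lip at TCP z 0.101, as expected. Now I'll turn clockwise in small steps, feeling for the drop.

```bash
python3 -m inch '[[0.05,0,-0.05,0,0,0.05,-1],[0,0,0,0,0,0,-1]]'
python3 -m inch '[[0,0,0,0,0,0.05,-1],[0,0,0,0,0,0,-1]]'
python3 -m inch '[[0,0,0,0,0,0.05,-1],[0,0,0,0,0,0,-1]]'
python3 -m inch '[[0,0,0,0,0,0.05,-1],[0,0,0,0,0,0,-1]]'
```

```text
time: 7.63
tcp_pos: [0.5374, -0.0273, 0.1007]
orientation: [-0.06, 0.998, 0.0, 0.002]
wrist_force: [-2.4, -0.0, 10.0]
opening: 0.0132
grip_force: 61.1
time: 7.8
tcp_pos: [0.5375, -0.0272, 0.1003]
orientation: [-0.035, 0.999, 0.0, 0.002]
wrist_force: [-1.8, -0.1, 6.7]
opening: 0.0129
grip_force: 60.7
time: 7.97
tcp_pos: [0.5374, -0.0262, 0.1]
orientation: [-0.011, 1.0, 0.001, 0.002]
wrist_force: [-1.8, 1.5, 6.7]
opening: 0.0128
grip_force: 60.6
time: 8.13
tcp_pos: [0.5371, -0.0257, 0.0997]
orientation: [0.014, 1.0, 0.001, 0.002]
wrist_force: [-0.1, 2.0, 3.8]
opening: 0.0127
grip_force: 60.3
```

```bash
python3 -m inch '[[0.05,-0.08,0.1,0,0,0.03,-1],[0,0,0,0,0,0,-1]]'
python3 -m inch '[[0.05,-0.05,0.1,0,0,0.03,-1],[0,0,0,0,0,0,-1]]'
python3 -c "
from h import *
state()"
```

```text
time: 8.3
tcp_pos: [0.5352, -0.0282, 0.0969]
orientation: [0.029, 1.0, -0.0, 0.0]
wrist_force: [-0.1, -0.1, -2.7]
opening: 0.0128
grip_force: 59.3
time: 8.47
tcp_pos: [0.5349, -0.0286, 0.096]
orientation: [0.044, 0.999, 0.0, 0.0]
wrist_force: [-0.2, -0.3, 1.3]
opening: 0.013
grip_force: 59.9
t 8.47 tcp [ 0.5349 -0.0286  0.096 ] F [-0.2 -0.3  1.3] T [ 0.11  0.13 -0.03] open 0.013 grip 59.9
[[-0.996  0.088  0.001]
 [ 0.088  0.996  0.   ]
 [-0.001  0.    -1.   ]] q [-0.24  0.41  0.34  1.75 -0.16  1.01  1.64]
```

It has dropped onto the spring plate (underside 27 mm) with almost no side force. Now I'll push in.

```bash
python3 -m inch '[[0,0,0.3,0,0,0,-1],[0,0,0.3,0,0,0,-1],[0,0,0.3,0,0,0,-1],[0,0,0.3,0,0,0,-1],[0,0,0,0,0,0,-1]]' 70
python3 -c "
from h import *
state()"
```

```text
time: 8.88
tcp_pos: [0.5352, -0.0287, 0.0852]
orientation: [0.044, 0.999, 0.0, 0.001]
wrist_force: [-3.9, 0.3, 12.0]
opening: 0.0127
grip_force: 71.9
t 8.88 tcp [ 0.5352 -0.0287  0.0852] F [-3.9  0.3 12. ] T [0.16 0.99 0.08] open 0.0127 grip 71.9
[[-0.996  0.087  0.001]
 [ 0.087  0.996  0.   ]
 [-0.001  0.    -1.   ]] q [-0.23  0.42  0.33  1.76 -0.16  0.98  1.65]
```

```bash
python3 -m inch '[[0.03,0,0.3,0,0,0,-1],[0,0,0,0,0,0,-1]]'
python3 -m inch '[[0,0,0,0,0,0.1,-1],[0,0,0,0,0,0.1,-1],[0,0,0,0,0,0,-1]]'
python3 -c "
from h import *
state()"
```

```text
time: 9.05
tcp_pos: [0.5352, -0.0287, 0.0828]
orientation: [0.044, 0.999, 0.0, 0.001]
wrist_force: [-3.8, 0.3, 14.7]
opening: 0.0129
grip_force: 72.1
time: 9.3
tcp_pos: [0.5363, -0.0289, 0.0835]
orientation: [0.145, 0.989, 0.0, 0.002]
wrist_force: [-2.6, -0.7, 13.5]
opening: 0.0131
grip_force: 72.2
t 9.3 tcp [ 0.5363 -0.0289  0.0835] F [-2.6 -0.7 13.5] T [ 0.11  0.82 -0.09] open 0.0131 grip 72.2
[[-0.958  0.286  0.004]
 [ 0.286  0.958  0.   ]
 [-0.004  0.001 -1.   ]] q [-0.27  0.43  0.38  1.77 -0.19  0.98  1.47]
```

```bash
python3 -m inch '[[0,0,0.05,0,0,0.1,-1],[0,0,0,0,0,0.1,-1],[0,0,0,0,0,0.1,-1],[0,0,0,0,0,0.1,-1],[0,0,0,0,0,0.1,-1],[0,0,0,0,0,0,-1]]'
python3 -m inch '[[0,0,0,0,0,0.1,-1],[0,0,0,0,0,0.1,-1],[0,0,0,0,0,0.1,-1],[0,0,0,0,0,0.1,-1],[0,0,0,0,0,0,-1]]'
python3 -c "
from h import *
state()"
```

```text
time: 9.8
tcp_pos: [0.5375, -0.0294, 0.0835]
orientation: [0.385, 0.923, 0.001, 0.003]
wrist_force: [-0.9, -0.1, 13.4]
opening: 0.0128
grip_force: 72.2
time: 10.22
tcp_pos: [0.5378, -0.0297, 0.0835]
orientation: [0.561, 0.828, 0.002, 0.003]
wrist_force: [-1.5, -1.2, 13.0]
opening: 0.0124
grip_force: 72.2
t 10.22 tcp [ 0.5378 -0.0297  0.0835] F [-1.5 -1.2 13. ] T [-0.08  0.38 -0.15] open 0.0124 grip 72.2
[[-0.371  0.929  0.008]
 [ 0.929  0.371 -0.001]
 [-0.004  0.007 -1.   ]] q [-0.41  0.46  0.58  1.77 -0.3   0.99  0.66]
```

```bash
python3 -m inch '[[0,0,0,0,0,0.1,-1],[0,0,0,0,0,0.1,-1],[0,0,0,0,0,0,-1]]'
python3 -m inch '[[0,0,0,0,0,0.08,-1],[0,0,0,0,0,0,-1]]'
python3 -c "
from h import *
state()"
python3 -m inch '[[0,0,0,0,0,0.05,-1],[0,0,0,0,0,0,-1]]'
python3 -c "
from h import *
state()"
```

```text
time: 10.47
tcp_pos: [0.5378, -0.0299, 0.0835]
orientation: [0.641, 0.768, 0.002, 0.003]
wrist_force: [-0.9, -0.2, 13.8]
opening: 0.0128
grip_force: 72.2
time: 10.63
tcp_pos: [0.5372, -0.0299, 0.0835]
orientation: [0.67, 0.742, 0.002, 0.003]
wrist_force: [-2.7, -1.0, 14.4]
opening: 0.0127
grip_force: 72.4
t 10.63 tcp [ 0.5372 -0.0299  0.0835] F [-2.7 -1.  14.4] T [-0.13  0.59  0.1 ] open 0.0127 grip 72.4
[[-0.102  0.995  0.006]
 [ 0.995  0.102 -0.001]
 [-0.002  0.006 -1.   ]] q [-0.46  0.47  0.65  1.77 -0.33  1.    0.42]
time: 10.8
tcp_pos: [0.5361, -0.0299, 0.0834]
orientation: [0.688, 0.726, 0.001, 0.002]
wrist_force: [-4.7, 0.0, 17.1]
opening: 0.0128
grip_force: 72.7
t 10.8 tcp [ 0.5361 -0.0299  0.0834] F [-4.7  0.  17.1] T [-0.1   0.96  0.31] open 0.0128 grip 72.7
[[-0.053  0.999  0.004]
 [ 0.999  0.053 -0.001]
 [-0.001  0.004 -1.   ]] q [-0.47  0.47  0.66  1.78 -0.34  1.    0.38]
```

The torque rises at about 1.43 rad of turn, so this is the stop. Now I'll let the spring lift it.

```bash
python3 -m inch '[[0,0,0,0,0,-0.03,-1],[0,0,-0.2,0,0,0,-1],[0,0,-0.2,0,0,0,-1],[0,0,-0.2,0,0,0,-1],[0,0,0,0,0,0,-1]]'
python3 -m inch '[[0,0,-0.2,0,0,0,-1],[0,0,-0.15,0,0,0,-1],[0,0,0,0,0,0,-1]]'
python3 -c "
from h import *
state()"
```

```text
time: 11.22
tcp_pos: [0.5363, -0.0298, 0.0885]
orientation: [0.677, 0.736, 0.001, 0.002]
wrist_force: [-1.8, -0.7, 10.1]
opening: 0.0125
grip_force: 71.6
time: 11.47
tcp_pos: [0.5361, -0.0297, 0.091]
orientation: [0.677, 0.736, 0.001, 0.002]
wrist_force: [-0.1, -1.8, 6.5]
opening: 0.0128
grip_force: 70.9
t 11.47 tcp [ 0.5361 -0.0297  0.091 ] F [-0.1 -1.8  6.5] T [-0.3  -0.12  0.01] open 0.0128 grip 70.9
[[-0.083  0.997  0.004]
 [ 0.997  0.083 -0.001]
 [-0.002  0.004 -1.   ]] q [-0.47  0.46  0.66  1.77 -0.33  1.02  0.39]
```

```bash
python3 -m inch '[[0,0,-0.15,0,0,0,-1],[0,0,-0.1,0,0,0,-1],[0,0,0,0,0,0,-1]]'
python3 -c "
from h import *
state()"
```

```text
time: 11.72
tcp_pos: [0.536, -0.0297, 0.0912]
orientation: [0.677, 0.736, 0.0, 0.002]
wrist_force: [5.4, -3.3, -8.9]
opening: 0.013
grip_force: 69.1
t 11.72 tcp [ 0.536  -0.0297  0.0912] F [ 5.4 -3.3 -8.9] T [-0.44 -1.52  0.02] open 0.013 grip 69.1
[[-0.083  0.997  0.004]
 [ 0.997  0.083 -0.003]
 [-0.003  0.003 -1.   ]] q [-0.47  0.46  0.66  1.77 -0.32  1.02  0.39]
```

It is locked: pulling up meets firm resistance at underside 22 mm. I'll relax, release and retreat.

```bash
python3 -m inch '[[0,0,0.15,0,0,0,-1],[0,0,0,0,0,0,-1],[0,0,0,0,0,0,0],[0,0,0,0,0,0,0],[0,0,0,0,0,0,0],[0,0,0,0,0,0,0]]'
python3 -m inch '[[0,0,-1,0,0,0,0.2],[0,0,-2,0,0,0,0.2],[0,0,-3,0,0,0,0.2],[0,0,-4,0,0,0,0.5],[0,0,-4,0,0,0,1],[0,0,-2,0,0,0,1],[0,0,0,0,0,0,1]]'
python3 - <<'E'
from h import *
state()
w=snap('wrist','w3.png');b=snap('top');a=snap('scene')
im=np.hstack([cv2.resize(x,(400,400),interpolation=cv2.INTER_CUBIC) for x in(b['frame'][190:290,340:440],a['frame'][110:210,300:400])])
cv2.imwrite('pics/f1.png',im[:,:,::-1])
v,u=np.mgrid[0:420,0:560];px=np.c_[u.ravel(),v.ravel()]
for s in (w,b):
    Q=depthpts(s,px);r=np.hypot(Q[:,0]-.5355,Q[:,1]+.0278)
    k=(r<.041)&(abs(Q[:,2]-.085)<.012);W=Q[k];A=np.c_[W[:,:2]-[.5355,-.0278],np.ones(len(W))]
    print('cap',len(W),np.median(W[:,2]),'slope',np.linalg.lstsq(A,W[:,2],rcond=None)[0])
    k=(r>.049)&(r<.054)&(abs(Q[:,2]-.086)<.006);print('rim',np.median(Q[k,2]))
    k=(r<.05)&(abs(Q[:,2]-.118)<.007);print('bar',k.sum(),k.sum() and (np.median(Q[k,2]),cv2.minAreaRect(np.float32(Q[k,:2]))))
E
```

```text
time: 12.22
tcp_pos: [0.5333, -0.0277, 0.0903]
orientation: [0.677, 0.736, -0.0, -0.001]
wrist_force: [-0.5, 0.0, -0.7]
opening: 0.0425
grip_force: 0.0
time: 12.8
tcp_pos: [0.5376, -0.0295, 0.2574]
orientation: [0.677, 0.736, 0.004, 0.004]
wrist_force: [0.5, -0.4, 0.6]
opening: 0.0855
grip_force: 0.0
t 12.8 tcp [ 0.5376 -0.0295  0.2574] F [ 0.5 -0.4  0.6] T [ 0.01 -0.03  0.02] open 0.0855 grip 0.0
[[-0.083  0.996  0.012]
 [ 0.997  0.083  0.   ]
 [-0.001  0.012 -1.   ]] q [-0.52  0.31  0.72  1.53 -0.21  1.37  0.3 ]
cap 4925 0.08551288071666929 slope [0.00278752 0.00129303 0.08554242]
rim 0.08599449580259544
bar 1203 (np.float64(0.11805347064700328), ((0.5364853143692017, -0.0293816477060318), (0.013407204300165176, 0.0641615092754364), 4.9101176261901855))
cap 508 0.08585792544005144 slope [ 0.00554067 -0.0073672   0.08581968]
rim 0.0860962114280781
bar 111 (np.float64(0.11784540192356663), ((0.5356351733207703, -0.03031553328037262), (0.013720128685235977, 0.06389092653989792), 4.705170154571533))
```

View pics/w3.png

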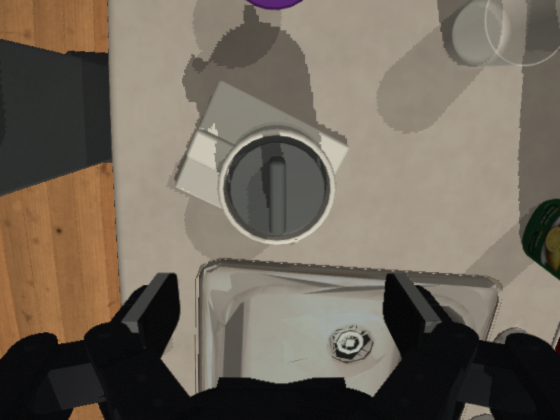

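View pics/f1.png

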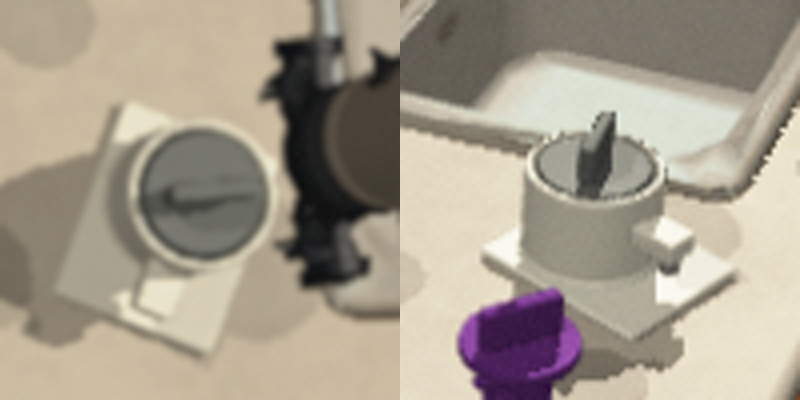

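The wrist view (276,185) and both crops show the cap level in the rim: 85.5 mm against 86 mm. The cartridge is upright, its bar turned about 1.4 rad, and the gripper is clear.

```bash
python3 -c "
from plant import bot
print(bot.job_done())"
```

```text
the job is handed in; nothing more can be done
None
```

The cartridge is locked in the housing, upright, with its cap level with the rim; I let go of it, never touched the glass, mug or low tin, and handed the job in at about 13 s.

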